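# Tare the ink scale with its tray and mixing pot

### The job

Get the ink scale ready for weighing: lift the hanging weighing tray up and off its hook and set it gently, level and centred, on the scale's platform, then stand the empty steel mixing pot upright in the tray's pan. With both resting on the scale, turn the dial's bezel until its zero mark meets the tip of the pointer (within half a dial division), and let go. Leave the jar and the ink knife where they are.

Things in the scene. Friction and masses are not known exactly. Their poses are not given: they have to be found in the camera images.
- scale: Fixed grey bench scale, low housing 150 (x) x 310 (y) mm, top 55 mm above the table. Origin: centre of its underside; z up. Seen along its y axis, the sprung platform is centred at y = -90 mm and the round dial at y = +90 mm (both x = 0). It stands somewhere different and turned differently each time.
- platform: The scale's square steel platform, 120 x 120 x 7 mm, flat. Origin: centre of its top face, 95 mm above the table when empty; axes as the scale's. It sinks straight down under load, about 1.6 mm per newton (some 7 to 11 mm with tray and pot); it must never be forced down more than 26 mm.
- bezel (a joint): Turn of the dial's bezel (rad), vertical axis, growing clockwise seen from above; range -1 to 3; stays where left (0.03 N m friction). A knurled metal ring 66 mm across, 32 mm tall, from 100 to 132 mm above the table, on a thinner column; grip it across its diameter from above. Its white face with 30 equal divisions turns with it.
- bezel_top (a point): Centre of the bezel's rim plane, on its axis, 132 mm above the table; its frame turns with the bezel.
- zero_mark (a point): The zero mark: a broad black block at the edge of the white face (continued on the metal rim), the only broad mark; this point is its inner end, 24 mm from the axis. At bezel = 0 it lies on the scale's +x side of the axis.
- pointer (a joint): Angle of the black pointer (rad), clockwise from above, same zero as the bezel: the dial reads zero when joint pointer = joint bezel. It is driven by the platform (0.2 rad per newton of load), lies sunk inside the bezel's rim and cannot be turned by hand.
- pointer_tip (a point): Tip of the pointer, 24 mm from the dial axis.
- hook_stand: Fixed wooden stand with a steel hook, a round bar 8 mm thick that runs level from the post towards the stand's -x, its top 135 mm above the table. Origin: on the table under the point where the tray hangs. The upturned tip is 28 mm to -x of the origin; the post (up to 152 mm high) begins 75 mm to +x; base plate 12 mm thick.
- hook_tip (a point): Top of the hook's upturned tip, 147 mm above the table (12 mm above the bar's top). The tray comes off by lifting it at least 15 mm and moving it to the stand's -x by at least 45 mm.
- tray: Loose weighing tray, about 300 g (varies), hanging level, underside 50 mm above the table, axes as the stand's. Origin: underside, below the handle. Handle: two posts, 22 mm gap for the hook's bar (along x), grip block on top (z 85 to 130 mm). Square pan centred at y = +70 mm, lip up to z = 12 mm; counterweight at y = -28 mm. Empty it balances under the handle; extent y = -39 to +118 mm.
- tray_handle (a point): Middle of the tray's grip block, 112 mm above its underside: 36 mm wide along the tray's y (pinch it along y), 12 mm along x.
- tray_mid (a point): Middle of the whole tray, on its underside at y = +40 mm: this point belongs over the middle of the platform.
- pan_floor (a point): Centre of the pan's floor (upper face, 4 mm above the tray's underside); clear floor 90 x 90 mm.
- pot: Loose empty round steel mixing pot, open on top, 62 mm across, 55 mm tall, wall 3 mm, about 200 g (varies). Origin: centre of its underside. It and the jar may have changed places.
- jar: Bystander: amber glass jar with a dark lid, 66 mm across, 110 mm tall. Origin: centre of its underside.
- ink_knife: Bystander: flat ink knife about 200 mm long lying along its x.
Not all that is in view belongs to the job. Leave any red look-alike of the tray alone.

How it is judged (in metres and radians):
On the way, in this order (a step that is already met when the one before it is completed fails the run):
1. the tray is lifted clear of the hook (distance between tray_handle and hook_tip above 0.09 m), for 0.1 s.
2. the tray stands level and centred on the platform (horizontal distance between tray_mid and platform below 0.04 m and contact force between tray and platform above 1 N and angle between tray's own z axis and vertical below 0.06 rad), for 0.2 s.
3. the pot stands upright in the pan of the tray on the platform (all of step 2 and x of pot in the frame of tray between -0.02 and 0.02 m and y of pot in the frame of tray between 0.05 and 0.09 m and z of pot in the frame of tray between 0.001 and 0.009 m and angle between pot's own z axis and vertical below 0.08 rad), for 0.2 s.
4. the bezel's zero mark is at the pointer's tip, with tray and pot on the scale (all of step 3 and horizontal distance between pointer_tip and zero_mark below 0.0025 m), for 0.3 s.
At the end, for the whole second after the job is handed in: The tray rests level on the platform (its middle within 40 mm of the platform's), the pot stands upright in the tray's pan, both at rest, and the bezel's zero mark is within 2.5 mm (half a division) of the pointer's tip (all of step 4 and linear speed of each of tray, pot below 0.02 m/s); the robot touches nothing.
It fails at once if the jar is pushed more than 30 mm (distance of jar from where it was at the start of the episode above 0.03 m).
It fails at once if the ink knife is pushed more than 30 mm (distance of ink_knife from where it was at the start of the episode above 0.03 m).
It fails at once if the platform is forced down more than 26 mm (not gentle) (height (world z) of platform below 0.069 m).
It also fails if it takes over 66 s, if anything falls off the work surface, if the arm or the gripper's body presses on something with over 40 N, if the wrist force passes 120 N, or if a joint passes its speed limit or range.

### The arm

A 6-joint arm with a two-finger parallel gripper is mounted at the origin on the work surface. World frame = base frame: x ahead of the robot, y to its left, z up, the work surface at z = 0. Lengths are in m, angles in degrees, forces in N, time in s.
With the tool pointing down it reaches from about 0.25 to 0.85 m from the base axis. Payload 12.5 kg.
Tool frame: the origin (TCP) lies at the centre of the arm's flange, where the gripper is bolted on; the fingertips stand 186 mm ahead of it and the grasp point (between the pads) lies 167 mm ahead of it; z points along the fingers, y is the direction in which the jaws open and shut (so a half turn about z gives the same grasp; the last joint's range is limited). The gripper opens to 93 mm and grips with 3 to 60 N. Pads are 15 mm wide; open, the fingers measure 128 mm over their backs; the gripper's body (75 mm by 188 mm) begins 65 mm behind the grasp point.
Start: joints at [58.866, 20.094, 94.641, -0, 65.266, -4.847], TCP at [0.244, 0.493, 0.405] pointing down, gripper open.
Joint ranges: [-157.81, 157.81], [-45, 120.19], [0.68, 151.7], [-89.99, 269.99], [4.06, 180], [-164.3, 164.3]. Speed limits (degrees/s): [127.2, 127.2, 159.86, 180, 180, 180].

### API

Orientations are given as [roll, pitch, yaw] about the fixed x, y, z axes, in that order (R = Rz(yaw) Ry(pitch) Rx(roll)).
In Python, from rig import env gives the robot as it stands. The module is installed in compiled form; this text tells all that it offers.
- The arm moves only by the tool arm_command, never from a script. Its arguments are lists of equal length, an entry for each row: "offset": the shift along the tool's x, y, z in mm, a list of three; "turn": the turn, a rotation vector about the tool's x, y, z in degrees, a list of three; "hand": the finger opening in mm, from 0 to 93. In form: {"offset": [[tx, ty, tz], ...], "turn": [[rx, ry, rz], ...], "hand": [hand, ...]}. A call has exactly 10 rows; each row shifts and turns the pose as measured when the row begins, along the tool's axes as they then stand; what a row does not reach is not made up. A row lasts 1/10 s, in which the tool goes at most 50 mm and 8.59 degrees, less where a joint would pass 70% of its speed; a pose out of reach is approached as far as the arm can. A call is refused whole if a number of a shift passes 50 or a number of a turn 8.59, either way. A call with a gripper value outside its range is refused whole. The fingers move at their own pace and stop on an object; "newtons" is the grip in N (left out, the last holds). Time passes only in rows, so rows that do not move let the fingers close, or fill a call up. It gives the time, the measured TCP pose, the force and the opening at its end, in the units of the state.
- env.read_state(): the state, without advancing time (a new reading comes with each control period).
- env.camera(name): name is "side" or "top"; returns (picture, depth): 480x640x3 uint8, blue, green, red; 480x640 float32, m along the optical axis (not along the pixel's ray), 0 where there is no reading.
- env.camera_model(name): a dict with "mtx" (3x3 intrinsics, pixels), "extrinsics" (4x4, takes a point from camera to world coordinates). Camera axes: x right, y down, z forward; pixel columns grow to the right and rows downward; lengths in m; the calibration is good to about 2 mm. A picture is of the moment at which its call begins. camera_model takes no time and is no camera call.
- env.sign_off(): hands the job in, once; it reports no verdict.
The state is a dict: "clock": time; "qpos": joint angles; "joint_vel": joint speeds; "effort": joint torques, N m; "tcp_pos": TCP position; "ee_rot": TCP orientation; "contact_force": force on the tool from outside, world axes, zero at the start; "moment": the same for the moment, N m; "opening": finger opening in m.
Only numpy, scipy, OpenCV 4.12 (cv2) and the standard library are available. Lean on these libraries where they do the work, as an engineer would, in place of code of your own. Each camera call takes 0.05 s, during which the arm holds its last target. There are 200 camera calls.

## Working session

There is one attempt and no reset: what is moved stays moved. The work goes in short steps, Python scripts to look and compute and a tool call to move; the robot and the scene stay as the last step left them, time stands still between calls to the robot, and variables do not carry over. Pictures are saved under pics/ and viewed, about 8 in all and at most 12, crops included, and the job is handed in when it is done.

Besides the shell and the picture viewer there is one more tool, called as name(argument=value, ...) on one line, values as JSON. arm_command: Moves the arm, as the interface text tells. Its arguments: {"type":"object","properties":{"offset":{"type":"array"},"turn":{"type":"array"},"hand":{"type":"array"},"newtons":{"type":"number"}},"required":["offset","turn","hand"]}

```bash
mkdir -p pics; cat > h.py <<'E'
from rig import env
import cv2, numpy as np
np.set_printoptions(precision=4,suppress=True)
def cam(n):
    im,d=env.camera(n); m=env.camera_model(n); return im,d,np.array(m["mtx"]),np.array(m["extrinsics"])
def ray(K,E,u,v,z):
    r=E[:3,:3]@np.linalg.inv(K)@[u,v,1.]; o=E[:3,3]; return o+r*(z-o[2])/r[2]
def proj(K,E,p):
    q=K@(E[:3,:3].T@(np.array(p)-E[:3,3])); return q[:2]/q[2]
def cloud(d,K,E):
    v,u=np.mgrid[:480,:640]; P=np.stack([(u-K[0,2])/K[0,0]*d,(v-K[1,2])/K[1,1]*d,d],-1)
    P=P@E[:3,:3].T+E[:3,3]; P[d==0]=np.nan; return P
E
python3 - <<'E'
from h import *
for n in("top","side"):
    im,d,K,E=cam(n); cv2.imwrite(f"pics/{n}0.png",im); np.savez(f"{n}0.npz",im=im,d=d,K=K,E=E); print(n,K,E)
print(env.read_state())
E
```

```text
top [[539.9826   0.     319.6714]
 [  0.     539.9826 243.9727]
 [  0.       0.       1.    ]] [[ 0.0203 -0.986   0.1657  0.278 ]
 [-0.9997 -0.0221 -0.0091  0.0615]
 [ 0.0126 -0.1654 -0.9861  1.3346]
 [ 0.      0.      0.      1.    ]]
side [[540.6082   0.     325.2437]
 [  0.     540.6082 238.9693]
 [  0.       0.       1.    ]] [[-0.8651 -0.3028  0.3998 -0.1059]
 [-0.5015  0.5141 -0.6958  1.0895]
 [ 0.0051 -0.8025 -0.5966  1.0039]
 [ 0.      0.      0.      1.    ]]
{'clock': 0.1, 'qpos': array([58.8654, 20.1223, 94.6733,  0.0004, 65.2678, -4.8473]), 'joint_vel': array([ 0.0196, -0.0499, -0.0296,  0.0035,  0.1103,  0.0266]), 'effort': array([  0.0009, -49.8035, -28.571 ,   0.0701,   0.0238,  -0.    ]), 'tcp_pos': array([0.2435, 0.493 , 0.4042]), 'ee_rot': array([-179.9368,   -0.0057,  153.7125]), 'contact_force': array([ 0.0868,  1.2565, -0.5895]), 'moment': array([-0.028 , -0.0143,  0.0237]), 'opening': 0.09289565333283274}
```

View pics/top0.png

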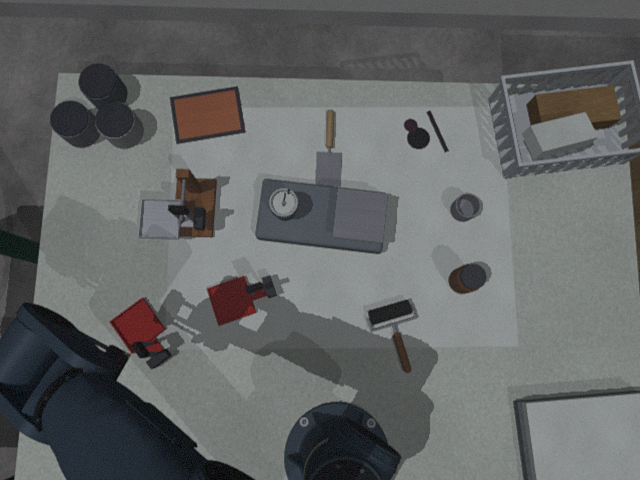

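View pics/side0.png

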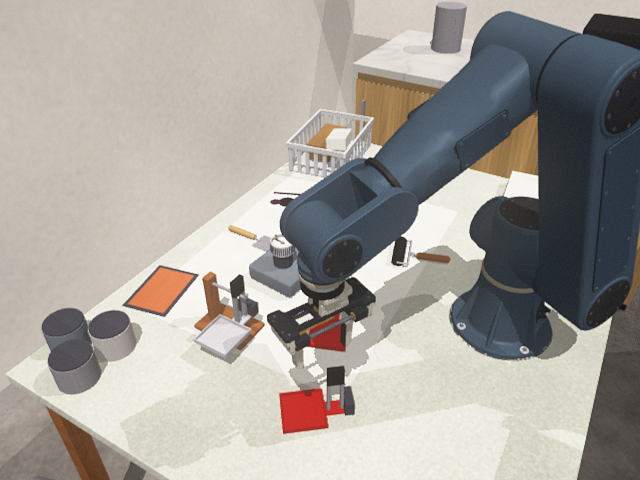

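Candidates in the top view: the grey tray hanging on the wooden hook stand (pan 160,218, handle about 180,212) is the one meant. The two red trays (140,325 and 235,300) are look-alikes. The pot is the open grey cylinder (465,207), and the amber jar with the dark lid is at (467,277). The scale is at (325,215), with the dial at (284,203). I'll confirm these in an enlarged crop and measure.

```bash
python3 - <<'E'
from h import *
z=np.load("top0.npz"); im,d,K,E=[z[k] for k in("im","d","K","E")]
a=cv2.resize(im[165:255,130:250],None,fx=6,fy=6,interpolation=3)[:,:720]
b=cv2.resize(im[165:255,250:400],None,fx=4,fy=4); c=cv2.resize(im[180:300,430:500],None,fx=2,fy=2)
cv2.imwrite("pics/crop1.png",a)
P=cloud(d,K,E)
def reg(name,u0,u1,v0,v1,z0,z1):
    Q=P[v0:v1,u0:u1].reshape(-1,3); Q=Q[(Q[:,2]>z0)&(Q[:,2]<z1)]
    if len(Q)<4: print(name,len(Q));return
    r=cv2.minAreaRect((Q[:,:2]*1000).astype(np.float32)); print(name,len(Q),"med",np.median(Q,0),"rect mm",np.round(r[0],1),np.round(r[1],1),round(r[2],1))
    return Q
reg("handle",150,225,165,250,.170,.19)
reg("handleblock",150,225,195,250,.140,.19)
reg("pan",130,185,190,250,.045,.075)
reg("post",150,225,160,200,.146,.16)
reg("platform",310,400,175,260,.088,.1)
reg("housing",240,410,170,260,.05,.06)
reg("bezel",260,310,180,230,.122,.14)
reg("pot",440,490,185,225,.045,.06)
reg("jar",440,500,250,300,.1,.12)
E
```

```text
handle 104 med [0.5465 0.3663 0.1787] rect mm [547.3 366.9] [37.  13.4] 88.7
handleblock 183 med [0.5427 0.3648 0.1753] rect mm [535.6 367.2] [37.4 36.4] 87.8
pan 1516 med [0.5439 0.4417 0.0537] rect mm [547.6 431.6] [109.8  97. ] 88.7
post 116 med [0.634  0.365  0.1511] rect mm [633.7 365.6] [29.9 19.7] 85.2
platform 2478 med [ 0.5584 -0.0429  0.0944] rect mm [559.7 -42.9] [120.2 121.4] 84.5
housing 3892 med [0.5541 0.0826 0.0543] rect mm [567.2  47.2] [307.8 149.4] 84.5
bezel 494 med [0.5768 0.1367 0.1254] rect mm [576.5 136.2] [65.9 64.4] 3.2
pot 147 med [ 0.5979 -0.3081  0.0528] rect mm [ 599.9 -309.1] [60.1 62.9] 45.3
jar 515 med [ 0.4178 -0.3016  0.1096] rect mm [ 419.4 -302.4] [55.8 58.2] 47.1
```

View pics/crop1.png

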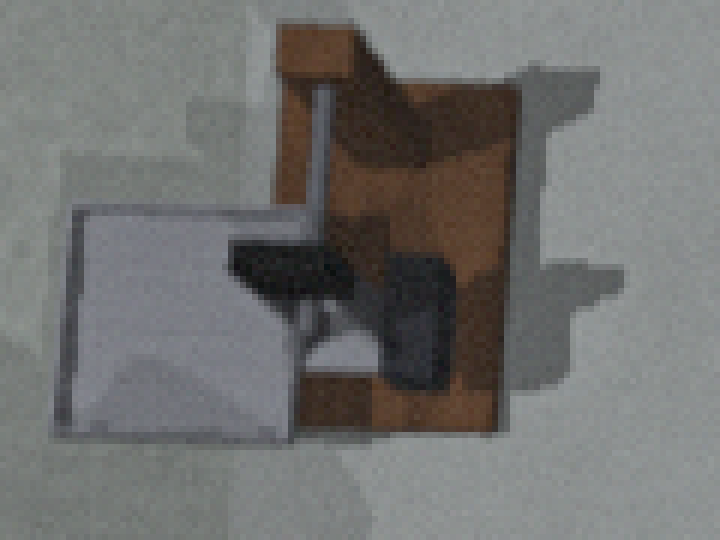

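The crop shows the grey tray, with its dark handle on the hook bar, the pan to the left (+y) and the counterweight to the right. All of that fits the description. Going to hover over the handle.

arm_command(offset=[[0,0,0],[0,0,0],[0,0,0],[-44,-17,0],[-44,-17,0],[-44,-17,0],[-44,-17,0],[-44,-17,0],[-44,-17,0],[-42,-17,0]], turn=[[0,0,-8.4],[0,0,-8.4],[0,0,-8.3],[0,0,0],[0,0,0],[0,0,0],[0,0,0],[0,0,0],[0,0,0],[0,0,0]], hand=[93,93,93,70,70,70,70,70,70,70], newtons=40)

```text
clock: 1.1
tcp_pos: [0.5555, 0.3708, 0.4009]
ee_rot: [-179.8, -0.3, -179.7]
contact_force: [-0.7, 0.3, 0.4]
opening: 0.0698
```

```bash
cat >> h.py <<'E'
from scipy.spatial.transform import Rotation as R
def rel(p,yaw):
    "remaining move in tool axes (mm) and turn (deg) to TCP p with tool down at yaw"
    s=env.read_state(); A=R.from_euler('xyz',s['ee_rot'],degrees=True); B=R.from_euler('xyz',[180,0,yaw],degrees=True)
    print("t",round(s['clock'],2),"tcp",s['tcp_pos'],"rot",s['ee_rot'],"F",s['contact_force'],"open",round(s['opening']*1000,1))
    print("now-axes mm",A.inv().apply(np.array(p)-s['tcp_pos'])*1000,"goal-axes mm",B.inv().apply(np.array(p)-s['tcp_pos'])*1000,"turn",(A.inv()*B).as_rotvec(degrees=True))
E
python3 -c "
from h import *
rel([.5473,.3669,.329],178.8)"
```

```text
t 1.1 tcp [0.5555 0.3708 0.4009] rot [-179.7502   -0.3058 -179.669 ] F [-0.7479  0.3063  0.3681] open 69.8
now-axes mm [ 7.8448 -3.5429 71.9176] goal-axes mm [ 8.1224 -4.0749 71.8586] turn [-0.2538 -0.3025  1.5317]
```

arm_command(offset=[[8,-4,0],[0,0,20],[0,0,20],[0,0,20],[0,0,11],[0,0,0],[0,0,0],[0,0,0],[0,0,0],[0,0,0]], turn=[[-0.2,-0.3,1.5],[0,0,0],[0,0,0],[0,0,0],[0,0,0],[0,0,0],[0,0,0],[0,0,0],[0,0,0],[0,0,0]], hand=[70,70,70,70,70,70,20,20,20,20], newtons=40)

```text
clock: 2.1
tcp_pos: [0.5501, 0.3639, 0.3278]
ee_rot: [-180.0, 0.0, 178.4]
contact_force: [0.9, 1.1, -0.4]
opening: 0.0426
```

```bash
python3 -c "
from h import *
rel([.5473,.3669,.329],178.8)"
```

```text
t 2.1 tcp [0.5501 0.3639 0.3278] rot [-179.9659    0.0451  178.3678] F [ 0.878   1.103  -0.3818] open 42.6
now-axes mm [ 2.9306  2.9596 -1.192 ] goal-axes mm [ 2.9092  2.9823 -1.188 ] turn [-0.0342  0.045  -0.4322]
```

arm_command(offset=[[3,3,0],[0,0,0],[0,0,0],[0,0,0],[0,0,0],[0,0,-10],[0,0,-10],[0,0,-10],[0,0,-5],[0,0,0]], turn=[[0,0,0],[0,0,0],[0,0,0],[0,0,0],[0,0,0],[0,0,0],[0,0,0],[0,0,0],[0,0,0],[0,0,0]], hand=[42,30,20,20,20,20,20,20,20,20], newtons=40)

```text
clock: 3.1
tcp_pos: [0.5469, 0.3671, 0.3666]
ee_rot: [-180.0, 0.1, 178.4]
contact_force: [0.1, 0.0, -2.9]
opening: 0.0357
```

```bash
python3 - <<'E'
from h import *
rel([.46,.3669,.38],178.8)
im,d,K,E=cam("side"); cv2.imwrite("pics/s1.png",cv2.resize(im[240:420,160:400],None,fx=3,fy=3))
E
```

```text
t 3.1 tcp [0.5469 0.3671 0.3666] rot [-179.9688    0.051   178.3613] F [ 0.0628  0.0474 -2.8978] open 35.7
now-axes mm [ 86.8086  -2.7331 -13.5106] goal-axes mm [ 86.8389  -2.061  -13.4348] turn [-0.0314  0.0509 -0.4387]
```

View pics/s1.png

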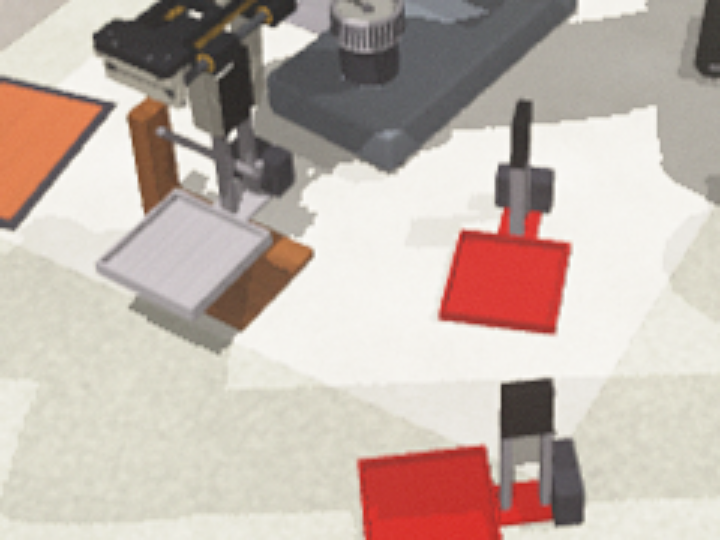

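The tray has been lifted by its handle: its block is held in the jaws with the bar free below it, and the wrist force rose by about 3 N. Next I move it towards -x to clear the hook, then up and over.

arm_command(offset=[[30,0,0],[40,0,0],[40,0,0],[5,0,-30],[0,0,-30],[0,0,-27],[-5,-25,0],[-10,-40,0],[-10,-40,0],[-10,-40,0]], turn=[[0,0,0],[0,0,0],[0,0,0],[0,0,0],[0,0,0],[0,0,0],[0,0,1],[0,0,1],[0,0,1],[0,0,0.8]], hand=[20,20,20,20,20,20,20,20,20,20])

```text
clock: 4.15
tcp_pos: [0.4522, 0.222, 0.453]
ee_rot: [-179.8, -0.2, 174.8]
contact_force: [1.2, 0.2, -3.2]
opening: 0.036
```

```bash
python3 -c "
from h import *
rel([.5559,-.0827,.45],174.5)"
```

```text
t 4.15 tcp [0.4522 0.222  0.453 ] rot [-179.7866   -0.1981  174.809 ] F [ 1.1615  0.2182 -3.1939] open 36.0
now-axes mm [-130.8227 -294.0782    3.6005] goal-axes mm [-132.3975 -293.3798    2.9573] turn [-0.214  -0.1975  0.3094]
```

arm_command(offset=[[-18,-40,0],[-18,-40,0],[-18,-40,0],[-18,-40,0],[-18,-40,0],[-18,-40,0],[-15,-30,0],[-8,-15,0],[0,0,0],[0,0,0]], turn=[[0,0,0.3],[0,0,0],[0,0,0],[0,0,0],[0,0,0],[0,0,0],[0,0,0],[0,0,0],[0,0,0],[0,0,0]], hand=[20,20,20,20,20,20,20,20,20,20])

```text
clock: 5.15
tcp_pos: [0.5565, -0.0906, 0.4516]
ee_rot: [-179.8, -0.3, 174.2]
contact_force: [0.4, -0.1, -3.4]
opening: 0.0355
```

```bash
python3 -c "
from h import *
rel([.5559,-.0827,.378],174.5)
for n in('top','side'):
    im,d,K,E=cam(n); c=proj(K,E,[.56,-.04,.13]).astype(int); print(c)
    cv2.imwrite(f'pics/{n}2.png',cv2.resize(im[max(0,c[1]-100):c[1]+70,c[0]-100:c[0]+100],None,fx=3,fy=3))
"
```

```text
t 5.15 tcp [ 0.5565 -0.0906  0.4516] rot [-179.8065   -0.3272  174.2261] F [ 0.4194 -0.0924 -3.4244] open 35.5
now-axes mm [ 0.9788  8.0169 73.6286] goal-axes mm [ 1.3623  7.7747 73.6485] turn [-0.1927 -0.3277 -0.2734]
[359 210]
[320 211]
```

arm_command(offset=[[1,8,0],[0,0,20],[0,0,25],[0,0,20],[0,0,4],[0,0,4],[0,0,4],[0,0,4],[0,0,0],[0,0,0]], turn=[[-0.2,-0.3,-0.3],[0,0,0],[0,0,0],[0,0,0],[0,0,0],[0,0,0],[0,0,0],[0,0,0],[0,0,0],[0,0,0]], hand=[20,20,20,20,20,20,20,20,20,20])

```text
clock: 6.25
tcp_pos: [0.5559, -0.0725, 0.373]
ee_rot: [179.9, 0.5, 175.2]
contact_force: [-0.3, 0.2, -2.4]
opening: 0.0358
```

```bash
python3 -c "
from h import *
rel([.5559,-.0827,.368],174.5)
im,d,K,E=cam('side'); c=proj(K,E,[.56,-.04,.13]).astype(int)
cv2.imwrite(f'pics/s3.png',cv2.resize(im[max(0,c[1]-80):c[1]+80,c[0]-100:c[0]+100],None,fx=3,fy=3))
"
```

```text
t 6.25 tcp [ 0.5559 -0.0725  0.373 ] rot [179.9096   0.4881 175.1598] F [-0.335   0.173  -2.4014] open 35.8
now-axes mm [ -0.7931 -10.1433   4.999 ] goal-axes mm [ -0.9525 -10.1251   5.0081] turn [0.0932 0.4876 0.6602]
```

View pics/s3.png

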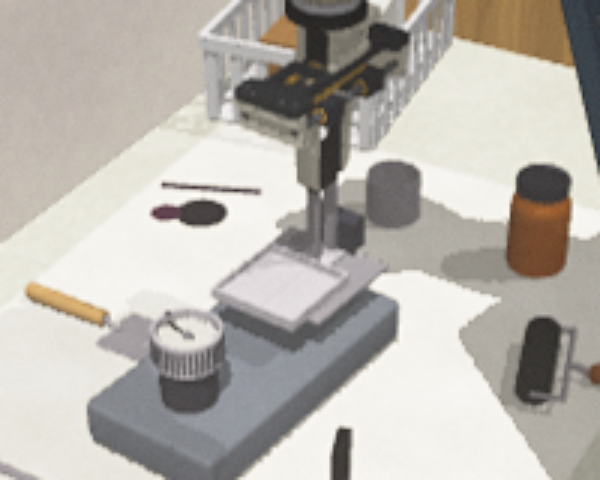

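The tray is just touching the platform, but it is 10 mm off along y because the previous row overshot. I'll lift slightly, shift and lower again.

arm_command(offset=[[0,0,-6],[0,-5,0],[-1,-5,0],[0,0,0],[0,0,5],[0,0,5],[0,0,3],[0,0,0],[0,0,0],[0,0,0]], turn=[[0,0,0],[0,0.5,0.6],[0,0,0],[0,0,0],[0,0,0],[0,0,0],[0,0,0],[0,0,0],[0,0,0],[0,0,0]], hand=[20,20,20,20,20,20,20,20,20,20])

```text
clock: 7.3
tcp_pos: [0.5562, -0.0841, 0.3668]
ee_rot: [179.9, 0.1, 174.5]
contact_force: [-2.4, -0.5, 1.2]
opening: 0.0361
```

```bash
python3 -c "
from h import *
rel([.5559,-.0827,.368],174.5)"
```

```text
t 7.3 tcp [ 0.5562 -0.0841  0.3668] rot [179.9375   0.0801 174.4624] F [-2.4364 -0.4743  1.1925] open 36.1
now-axes mm [ 0.4003  1.3241 -1.1648] goal-axes mm [ 0.4011  1.3231 -1.1657] turn [ 0.0624  0.0802 -0.0376]
```

arm_command(offset=[[0,0,0],[0,0,0],[0,0,0],[0,0,-15],[0,0,-30],[0,0,-40],[0,-20,0],[0,-20,0],[0,0,0],[0,0,0]], turn=[[0,0,0],[0,0,0],[0,0,0],[0,0,0],[0,0,0],[0,0,0],[0,0,8.5],[0,0,8.5],[0,0,8.5],[0,0,8.5]], hand=[60,60,60,60,60,93,93,93,93,93])

```text
clock: 8.3
tcp_pos: [0.5492, -0.1243, 0.4559]
ee_rot: [179.8, 0.1, 139.9]
contact_force: [-0.9, 0.9, 0.2]
opening: 0.0922
```

arm_command(offset=[[0,0,0],[0,0,0],[0,0,0],[0,0,0],[0,0,0],[0,0,0],[0,0,0],[0,0,0],[0,0,0],[0,0,0]], turn=[[0,0,8.5],[0,0,8.5],[0,0,8.5],[0,0,8.5],[0,0,8.5],[0,0,8.5],[0,0,0],[0,0,0],[0,0,0],[0,0,0]], hand=[93,93,93,93,93,93,93,93,93,93])

```text
clock: 9.3
tcp_pos: [0.5492, -0.1244, 0.4562]
ee_rot: [179.7, -0.0, 88.9]
contact_force: [0.3, 0.1, 0.7]
opening: 0.0932
```

```bash
python3 - <<'E'
from h import *
rel([.599,-.3088,.30],84.5)
im,d,K,E=cam("top"); P=cloud(d,K,E)
def reg(name,u0,u1,v0,v1,z0,z1):
    Q=P[v0:v1,u0:u1].reshape(-1,3); Q=Q[(Q[:,2]>z0)&(Q[:,2]<z1)]
    r=cv2.minAreaRect((Q[:,:2]*1000).astype(np.float32)); print(name,len(Q),"med",np.median(Q,0),"rect mm",np.round(r[0],1),np.round(r[1],1),round(r[2],1))
reg("pot",440,490,185,225,.045,.06); reg("pan",290,400,160,260,.084,.108)
reg("handle",330,420,160,260,.2,.23)
cv2.imwrite("pics/t4.png",cv2.resize(im[150:270,250:500],None,fx=3,fy=3))
E
```

```text
t 9.3 tcp [ 0.5492 -0.1244  0.4562] rot [179.7184  -0.0415  88.8523] F [0.3204 0.0636 0.673 ] open 93.2
now-axes mm [-183.4437   52.7401  156.2905] goal-axes mm [-178.7413   67.266   156.1623] turn [ 0.2799 -0.0522  4.3522]
pot 24 med [ 0.5968 -0.3375  0.0537] rect mm [ 593.8 -337.1] [ 7.7 32.9] 75.0
pan 2363 med [ 0.5583 -0.0249  0.0928] rect mm [564.5  11.3] [210.  120.9] 84.4
handle 44 med [ 0.5561 -0.0706  0.2186] rect mm [556.8 -71.5] [11.1 13.5] 83.7
```

View pics/t4.png

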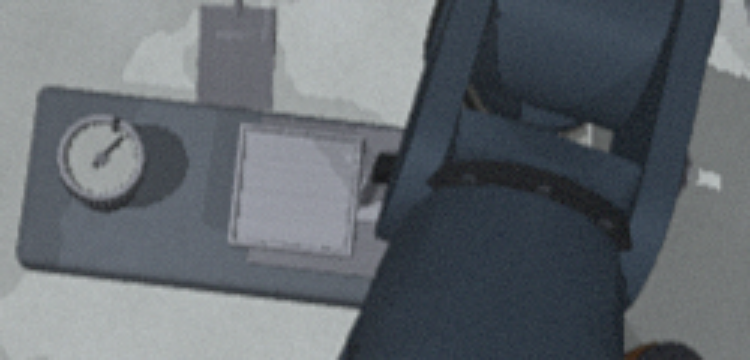

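The tray stands level on the platform with its pan towards the dial. The dial's zero mark is near the crop's (115,122), and the pointer points up and to the right. On to the pot.

arm_command(offset=[[0,0,0],[-30,11,0],[-30,11,0],[-30,11,0],[-30,11,20],[-30,11,40],[-27,11,40],[0,0,40],[0,0,0],[0,0,0]], turn=[[0,0,4.3],[0,0,0],[0,0,0],[0,0,0],[0,0,0],[0,0,0],[0,0,0],[0,0,0],[0,0,0],[0,0,0]], hand=[93,93,93,93,93,93,93,93,93,93])

```text
clock: 10.35
tcp_pos: [0.6015, -0.3139, 0.3148]
ee_rot: [179.4, 0.0, 85.1]
contact_force: [0.2, -0.0, 1.4]
opening: 0.0932
```

```bash
python3 - <<'E'
from h import *
rel([.599,-.3088,.207],84.5)
E
```

```text
t 10.35 tcp [ 0.6015 -0.3139  0.3148] rot [179.4186   0.0357  85.1331] F [ 0.2362 -0.0166  1.4247] open 93.2
now-axes mm [  4.8847  -4.0444 107.7542] goal-axes mm [  4.7846  -3.0038 107.7928] turn [0.5816 0.0325 0.6333]
```

arm_command(offset=[[5,-3,0],[0,0,0],[0,0,25],[0,0,30],[0,0,25],[0,0,20],[0,0,7],[0,0,0],[0,0,0],[0,0,0]], turn=[[0.6,0,0.6],[0,0,0],[0,0,0],[0,0,0],[0,0,0],[0,0,0],[0,0,0],[0,0,0],[0,0,0],[0,0,0]], hand=[93,93,93,93,93,93,93,93,93,93])

```text
clock: 11.35
tcp_pos: [0.604, -0.3065, 0.2252]
ee_rot: [178.7, 0.7, 84.8]
contact_force: [-0.3, -0.1, 0.3]
opening: 0.093
```

```bash
python3 - <<'E'
from h import *
rel([.599,-.3088,.207],84.5)
E
```

```text
t 11.35 tcp [ 0.604  -0.3065  0.2252] rot [178.6732   0.7053  84.8314] F [-0.3303 -0.0738  0.3384] open 93.0
now-axes mm [-2.4912 -5.171  18.1293] goal-axes mm [-2.743  -4.734  18.2121] turn [1.3288 0.7014 0.3396]
```

arm_command(offset=[[-3,-5,0],[0,0,9],[0,0,9],[0,0,0],[0,0,0],[0,0,0],[0,0,0],[0,0,0],[0,0,0],[0,0,0]], turn=[[1.3,0.7,0.3],[0,0,0],[0,0,0],[0,0,0],[0,0,0],[0,0,0],[0,0,0],[0,0,0],[0,0,0],[0,0,0]], hand=[93,93,93,93,93,93,93,93,93,93])

```text
clock: 12.35
tcp_pos: [0.5986, -0.3096, 0.2078]
ee_rot: [179.9, 0.0, 84.5]
contact_force: [0.4, 0.8, 0.5]
opening: 0.0932
```

```bash
python3 - <<'E'
from h import *
rel([.599,-.3088,.207],84.5)
im,d,K,E=cam('side'); c=proj(K,E,[.599,-.309,.05]).astype(int)
cv2.imwrite(f'pics/s5.png',cv2.resize(im[c[1]-60:c[1]+60,c[0]-80:c[0]+80],None,fx=4,fy=4))
E
```

```text
t 12.35 tcp [ 0.5986 -0.3096  0.2078] rot [179.9347   0.0167  84.5065] F [0.3547 0.8345 0.4878] open 93.2
now-axes mm [0.8416 0.2703 0.7755] goal-axes mm [0.8414 0.2711 0.7755] turn [0.0653 0.0167 0.0066]
```

View pics/s5.png

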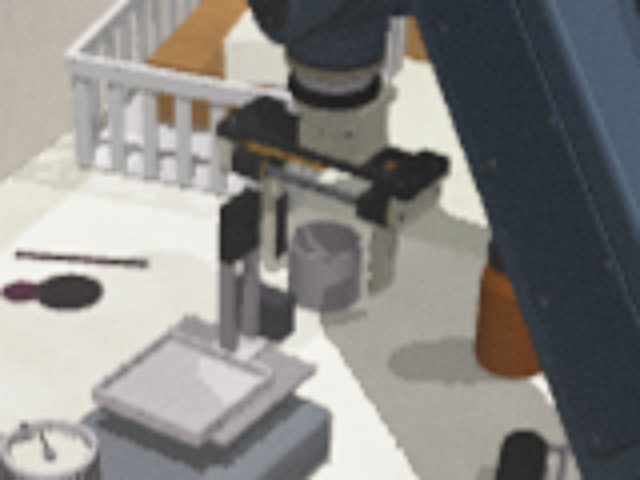

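The pot sits between the fingers. Close and lift.

arm_command(offset=[[0,0,0],[0,0,0],[0,0,0],[0,0,0],[0,0,0],[0,0,0],[0,0,-10],[0,0,-20],[0,0,0],[0,0,0]], turn=[[0,0,0],[0,0,0],[0,0,0],[0,0,0],[0,0,0],[0,0,0],[0,0,0],[0,0,0],[0,0,0],[0,0,0]], hand=[50,50,50,50,50,50,50,50,50,50], newtons=30)

```text
clock: 13.4
tcp_pos: [0.5982, -0.3094, 0.2386]
ee_rot: [-180.0, -0.0, 84.5]
contact_force: [0.3, -0.3, -2.7]
opening: 0.0617
```

```bash
python3 - <<'E'
from h import *
rel([.60,-.2,.48],84.5)
E
```

```text
t 13.4 tcp [ 0.5982 -0.3094  0.2386] rot [-179.9541   -0.0359   84.5096] F [ 0.2862 -0.3157 -2.6962] open 61.7
now-axes mm [ 109.1828   -8.8748 -241.3666] goal-axes mm [ 109.0301   -8.6997 -241.442 ] turn [-0.0459 -0.0359  0.0096]
```

arm_command(offset=[[0,0,-40],[0,0,-45],[0,0,-45],[0,0,-45],[0,0,-45],[0,0,0],[0,0,0],[0,0,0],[0,0,0],[0,0,0]], turn=[[0,0,0],[0,0,0],[0,0,0],[0,0,0],[0,0,0],[0,0,0],[0,0,0],[0,0,0],[0,0,0],[0,0,0]], hand=[50,50,50,50,50,50,50,50,50,50])

```text
clock: 14.4
tcp_pos: [0.5983, -0.3097, 0.455]
ee_rot: [-179.1, -0.4, 84.5]
contact_force: [-0.5, -0.2, -2.4]
opening: 0.0616
```

```bash
python3 - <<'E'
from h import *
rel([.563,-.0144,.46],84.5)
im,d,K,E=cam("top")
print("pan by hand", ray(K,E,348.6,212.6,.102))
P=cloud(d,K,E); m=(P[...,2]>.097)&(P[...,2]<.112)&(P[...,0]>.48)&(P[...,0]<.66)&(P[...,1]<.06)&(P[...,1]>-.08)
Q=P[m]; print(len(Q), cv2.minAreaRect((Q[:,:2]*1000).astype(np.float32)))
Q=P[205:220,340:355].reshape(-1,3); print("floor z",np.nanmedian(Q,0))
Q=P[195:235,330:350].reshape(-1,3); print(np.percentile(Q[:,2],[5,50,95]))
E
```

```text
t 14.4 tcp [ 0.5983 -0.3097  0.455 ] rot [-179.0832   -0.4497   84.4962] F [-0.5209 -0.1834 -2.4426] open 61.6
now-axes mm [290.5398 -63.4707  -1.6792] goal-axes mm [290.514  -63.4162  -4.9747] turn [-0.9168 -0.4497 -0.0003]
pan by hand [ 0.561 -0.016  0.102]
352 ((558.4133911132812, -22.979129791259766), (113.7708511352539, 102.41792297363281), 84.60382080078125)
floor z [ 0.5645 -0.0128  0.0935]
[nan nan nan]
```

arm_command(offset=[[20,-5,0],[35,-8,-5],[40,-9,0],[40,-9,0],[40,-9,0],[40,-9,0],[40,-9,0],[25,-5,0],[0,0,0],[0,0,0]], turn=[[-0.9,-0.4,0],[0,0,0],[0,0,0],[0,0,0],[0,0,0],[0,0,0],[0,0,0],[0,0,0],[0,0,0],[0,0,0]], hand=[50,50,50,50,50,50,50,50,50,50])

```text
clock: 15.45
tcp_pos: [0.5602, -0.0153, 0.4536]
ee_rot: [-179.4, -0.2, 84.4]
contact_force: [0.1, 1.0, -1.9]
opening: 0.0616
```

```bash
python3 - <<'E'
from h import *
rel([.562,-.015,.33],84.5)
E
```

```text
t 15.45 tcp [ 0.5602 -0.0153  0.4536] rot [-179.4382   -0.179    84.3933] F [ 0.0555  0.9608 -1.9483] open 61.6
now-axes mm [  0.1214   2.9327 123.6194] goal-axes mm [  0.5046   1.7213 123.6413] turn [-0.5617 -0.1796 -0.1058]
```

arm_command(offset=[[0,2,0],[0,0,20],[0,0,30],[0,0,30],[0,0,25],[0,0,13],[0,0,0],[0,0,0],[0,0,0],[0,0,0]], turn=[[-0.6,-0.2,-0.1],[0,0,0],[0,0,0],[0,0,0],[0,0,0],[0,0,0],[0,0,0],[0,0,0],[0,0,0],[0,0,0]], hand=[50,50,50,50,50,50,50,50,50,50])

```text
clock: 16.45
tcp_pos: [0.5653, -0.0248, 0.3324]
ee_rot: [179.5, 0.2, 84.0]
contact_force: [0.1, 0.3, -2.1]
opening: 0.0618
```

```bash
python3 - <<'E'
from h import *
rel([.562,-.015,.298],84.5)
im,d,K,E=cam('side'); c=proj(K,E,[.562,-.015,.12]).astype(int)
cv2.imwrite(f'pics/s6.png',cv2.resize(im[c[1]-60:c[1]+60,c[0]-80:c[0]+80],None,fx=4,fy=4))
E
```

```text
t 16.45 tcp [ 0.5653 -0.0248  0.3324] rot [179.5112   0.1768  83.9646] F [ 0.0988  0.2732 -2.1177] open 61.8
now-axes mm [ 9.5502 -4.5825 34.3541] goal-axes mm [ 9.4837 -4.2008 34.4213] turn [ 0.4879  0.1791 -0.5346]
```

View pics/s6.png

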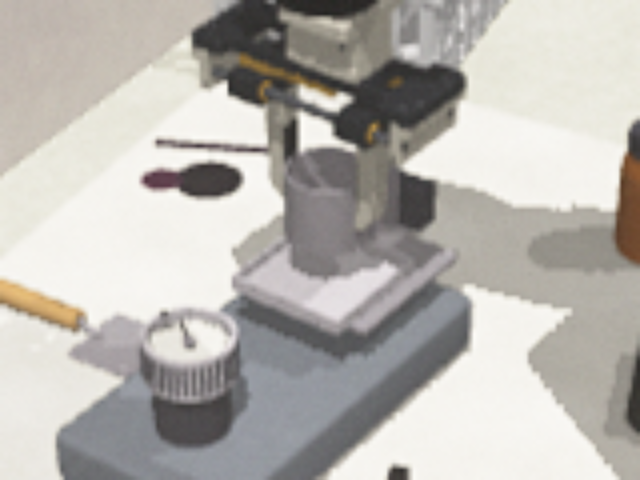

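The pot is above the pan with about 35 mm left to descend, and it drifted 10 mm towards the handle. I'll correct that, settle, then lower.

arm_command(offset=[[5,-2,0],[5,-2,0],[0,0,0],[0,0,0],[0,0,5],[0,0,8],[0,0,5],[0,0,0],[0,0,0],[0,0,0]], turn=[[0.5,0.2,-0.5],[0,0,0],[0,0,0],[0,0,0],[0,0,0],[0,0,0],[0,0,0],[0,0,0],[0,0,0],[0,0,0]], hand=[50,50,50,50,50,50,50,50,50,50])

```text
clock: 17.5
tcp_pos: [0.5621, -0.0133, 0.3136]
ee_rot: [180.0, -0.0, 84.5]
contact_force: [-0.5, 0.1, -2.9]
opening: 0.0621
```

```bash
python3 - <<'E'
from h import *
rel([.562,-.015,.298],84.5)
E
```

```text
t 17.5 tcp [ 0.5621 -0.0133  0.3136] rot [179.9793  -0.0358  84.545 ] F [-0.5175  0.1462 -2.9205] open 62.1
now-axes mm [-1.7605  0.0667 15.55  ] goal-axes mm [-1.7507  0.0737 15.5511] turn [ 0.0207 -0.0359  0.045 ]
```

arm_command(offset=[[-1,0,4],[0,0,4],[0,0,3],[0,0,3],[0,0,2],[0,0,0],[0,0,0],[0,0,0],[0,0,0],[0,0,0]], turn=[[0,0,0],[0,0,0],[0,0,0],[0,0,0],[0,0,0],[0,0,0],[0,0,0],[0,0,0],[0,0,0],[0,0,0]], hand=[50,50,50,50,50,50,50,50,50,50])

```text
clock: 18.5
tcp_pos: [0.5622, -0.0144, 0.2973]
ee_rot: [179.9, -0.0, 84.5]
contact_force: [-1.1, 0.9, 0.8]
opening: 0.0617
```

```bash
python3 - <<'E'
from h import *
rel([.562,-.015,.298],84.5)
E
```

```text
t 18.5 tcp [ 0.5622 -0.0144  0.2973] rot [179.9029  -0.0308  84.5437] F [-1.0898  0.8997  0.8332] open 61.7
now-axes mm [-0.6248 -0.1366 -0.6883] goal-axes mm [-0.6253 -0.1373 -0.6878] turn [ 0.0971 -0.0308  0.0437]
```

arm_command(offset=[[0,0,0],[0,0,0],[0,0,0],[0,0,0],[0,0,0],[0,0,-15],[0,0,-35],[0,0,-45],[0,0,-40],[0,0,0]], turn=[[0,0,0],[0,0,0],[0,0,0],[0,0,0],[0,0,0],[0,0,0],[0,0,0],[0,0,0],[0,0,0],[0,0,0]], hand=[68,75,88,90,90,90,90,90,90,90])

```text
clock: 19.5
tcp_pos: [0.562, -0.0145, 0.4365]
ee_rot: [180.0, -0.0, 84.5]
contact_force: [0.9, -0.8, -1.8]
opening: 0.0899
```

arm_command(offset=[[-30,0,0],[-40,0,0],[-40,0,0],[-40,0,0],[-40,0,0],[0,0,0],[0,0,0],[0,0,0],[0,0,0],[0,0,0]], turn=[[0,0,0],[0,0,0],[0,0,0],[0,0,0],[0,0,0],[0,0,0],[0,0,0],[0,0,0],[0,0,0],[0,0,0]], hand=[90,90,90,90,90,90,90,90,90,90])

```text
clock: 20.5
tcp_pos: [0.543, -0.2075, 0.4323]
ee_rot: [-179.9, -0.2, 84.8]
contact_force: [-0.6, -0.2, -0.2]
opening: 0.0898
```

```bash
python3 - <<'E'
from h import *
rel([.5765,.1362,.29],84.5)
im,d,K,E=cam("top"); P=cloud(d,K,E); np.savez("t7.npz",im=im,d=d,K=K,E=E)
c=proj(K,E,[.5765,.1362,.132]); print(c); u,v=c.astype(int)
cv2.imwrite("pics/t7.png",cv2.resize(im[v-22:v+23,u-30:u+31],None,fx=12,fy=12,interpolation=cv2.INTER_CUBIC))
Q=P[160:260,290:400].reshape(-1,3); Q=Q[(Q[:,2]>.14)&(Q[:,2]<.155)]
if len(Q)>5: print(len(Q),cv2.minEnclosingCircle((Q[:,:2]*1000).astype(np.float32)),np.median(Q,0))
Q=P[v-25:v+25,u-25:u+25].reshape(-1,3); Q=Q[(Q[:,2]>.122)&(Q[:,2]<.14)]; print(len(Q),cv2.minEnclosingCircle((Q[:,:2]*1000).astype(np.float32)))
im2,_,K2,E2=cam("side"); c=proj(K2,E2,[.57,.05,.12]).astype(int)
cv2.imwrite("pics/s7.png",cv2.resize(im2[c[1]-75:c[1]+75,c[0]-100:c[0]+100],None,fx=4,fy=4))
E
```

```text
t 20.5 tcp [ 0.543  -0.2075  0.4323] rot [-179.9032   -0.1512   84.794 ] F [-0.6106 -0.2168 -0.214 ] open 89.8
now-axes mm [344.9237   2.3992 143.1749] goal-axes mm [345.3067   0.3852 142.2683] turn [-0.0972 -0.1509  0.2941]
[283.0087 201.5533]
136 ((558.1114501953125, -42.944801330566406), 59.1818733215332) [ 0.5559 -0.023   0.1438]
486 ((576.523681640625, 136.4447479248047), 33.606868743896484)
```

View pics/t7.png

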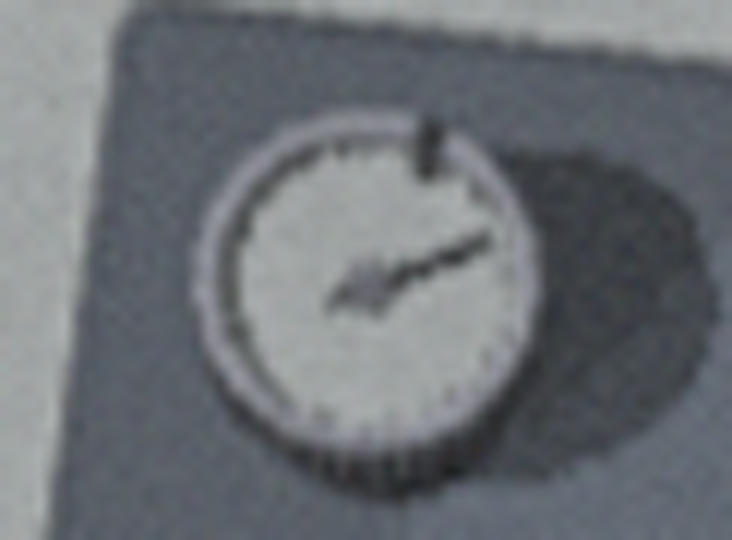

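The zero mark is the dark block at crop (430,150), and the pointer runs from the hub (368,287) to its tip at (490,238). I'll compute the angles.

```bash
cat >> h.py <<'E'
def dial(im,K,E,C=(.5765,.1364),yaw=-5.4):
    "unwrap the dial: darkness against angle (clockwise from scale +x), on rings"
    th=np.arange(0,360,1.0); out={}
    for r,z in((.0295,.132),(.026,.129),(.020,.128),(.016,.128),(.012,.128)):
        a=np.radians(yaw-th); pts=np.stack([C[0]+r*np.cos(a),C[1]+r*np.sin(a),0*a+z],1)
        uv=np.array([proj(K,E,p) for p in pts]).astype(np.float32)
        g=cv2.cvtColor(im,6); v=cv2.remap(g,uv[:,:1].copy(),uv[:,1:].copy(),1).ravel().astype(float)
        w=np.clip(np.median(v)*.65-v,0,None); k=int(np.argmax(cv2.blur(np.tile(w,3)[None],(9,1))[0][360:720])); i=np.arange(k-12,k+13)
        ww=w[i%360]; out[r]=round(float((i*ww).sum()/max(ww.sum(),1e-9)),1); print("r",r,"dark angle",out[r],"strength",round(ww.sum()))
E
python3 - <<'E'
from h import *
z=np.load("t7.npz"); im,K,E=z["im"],z["K"],z["E"]
f=lambda x,y:(253+x/12-.46,179+y/12-.46)
C=np.array([.5765,.1364])
for n,(x,y),zz in(("markin",(430,175),.128),("markout",(431,128),.132),("tip",(490,238),.128),("tail",(332,305),.128),("hub",(368,287),.128)):
    p=ray(K,E,*f(x,y),zz)[:2]-C; print(n,p*1000,np.hypot(*p)*1000,"cw deg",(-np.degrees(np.arctan2(p[1],p[0]))-5.4))
dial(im,K,E)
E
```

```text
markin [ 21.199  -11.6515] 24.189954125920558 cw deg 23.394295271570556
markout [ 29.4032 -11.7757] 31.673572985267157 cw deg 16.425707636485328
tip [  9.052  -23.4965] 25.179808696485182 cw deg 63.530921390505206
tail [-4.8155  6.2862] 7.918696255721555 cw deg -132.85382212303188
hub [-1.1244 -0.472 ] 1.2194538134351347 cw deg 151.82897984837348
r 0.0295 dark angle 17.7 strength 196
r 0.026 dark angle 19.9 strength 123
r 0.02 dark angle 66.0 strength 110
r 0.016 dark angle 66.7 strength 213
r 0.012 dark angle 70.8 strength 213
```

View pics/s7.png

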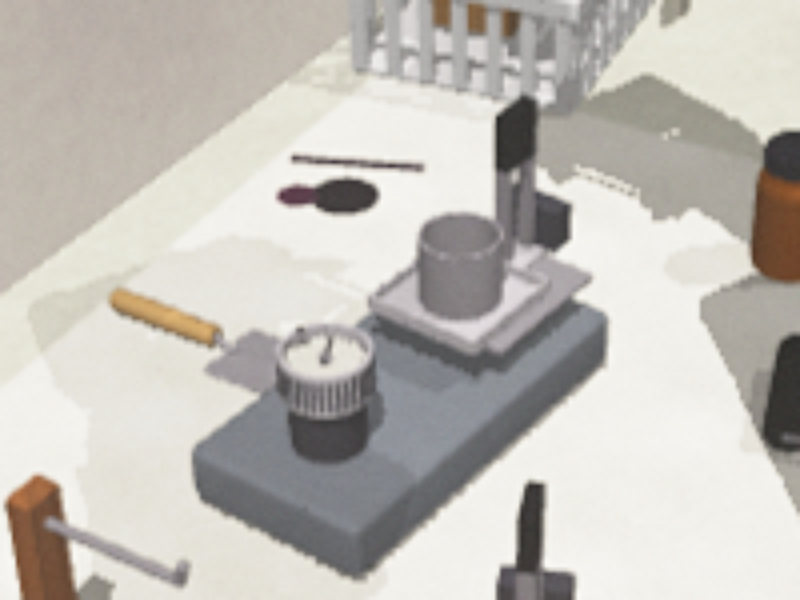

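The pot stands upright in the pan, clear of the handle. The mark is about 43° short of the pointer, and clockwise is the right way to turn. Moving over the dial.

arm_command(offset=[[20,0,0],[40,0,0],[45,0,0],[45,0,0],[45,0,0],[45,0,0],[45,0,0],[40,0,0],[20,0,0],[0,0,0]], turn=[[-0.1,-0.1,0.3],[0,0,0],[0,0,0],[0,0,0],[0,0,0],[0,0,0],[0,0,0],[0,0,0],[0,0,0],[0,0,0]], hand=[93,93,93,93,93,93,93,93,93,93])

```text
clock: 21.6
tcp_pos: [0.5756, 0.1524, 0.4336]
ee_rot: [179.8, -0.1, 84.6]
contact_force: [-0.7, -1.0, 0.1]
opening: 0.093
```

arm_command(offset=[[0,0,0],[0,0,25],[0,0,30],[0,0,25],[0,0,0],[0,0,0],[0,0,0],[0,0,0],[0,0,0],[0,0,0]], turn=[[0,0,0],[0,0,0],[0,0,0],[0,0,0],[0,0,0],[0,0,0],[0,0,0],[0,0,0],[0,0,0],[0,0,0]], hand=[93,93,93,93,93,93,93,93,93,93])

```text
clock: 22.6
tcp_pos: [0.5768, 0.1467, 0.3577]
ee_rot: [179.3, -0.1, 84.4]
contact_force: [-0.7, 0.2, 0.4]
opening: 0.093
```

```bash
python3 -c "
from h import *
rel([.5765,.1364,.288],84.5)"
```

```text
t 22.6 tcp [0.5768 0.1467 0.3577] rot [179.28    -0.1273  84.4093] F [-0.7187  0.2071  0.3556] open 93.0
now-axes mm [-10.4624  -0.1443  69.6643] goal-axes mm [-10.3088   0.7149  69.6837] turn [ 0.7201 -0.1267 -0.0914]
```

arm_command(offset=[[-5,0,0],[-5,0,0],[0,0,0],[0,0,15],[0,0,20],[0,0,15],[0,0,0],[0,0,0],[0,0,0],[0,0,0]], turn=[[0.7,-0.1,0],[0,0,0],[0,0,0],[0,0,0],[0,0,0],[0,0,0],[0,0,0],[0,0,0],[0,0,0],[0,0,0]], hand=[93,93,93,93,93,93,93,93,93,93])

```text
clock: 23.6
tcp_pos: [0.5763, 0.1354, 0.3092]
ee_rot: [179.8, -0.1, 84.4]
contact_force: [-0.0, 0.4, 0.6]
opening: 0.0932
```

```bash
python3 -c "
from h import *
rel([.5765,.1364,.288],84.5)"
```

```text
t 23.6 tcp [0.5763 0.1354 0.3092] rot [179.8159  -0.0781  84.379 ] F [-0.0153  0.3624  0.5643] open 93.2
now-axes mm [ 0.9665  0.0178 21.1825] goal-axes mm [ 0.9951  0.088  21.181 ] turn [ 0.1842 -0.0779 -0.1211]
```

arm_command(offset=[[1,0,8],[0,0,8],[0,0,5],[0,0,0],[0,0,0],[0,0,0],[0,0,0],[0,0,0],[0,0,0],[0,0,0]], turn=[[0.2,-0.1,0],[0,0,0],[0,0,0],[0,0,0],[0,0,0],[0,0,0],[0,0,0],[0,0,0],[0,0,0],[0,0,0]], hand=[93,93,93,93,55,55,55,55,55,55], newtons=15)

```text
clock: 24.6
tcp_pos: [0.5774, 0.1365, 0.2875]
ee_rot: [179.8, -0.0, 84.4]
contact_force: [1.3, 1.6, -0.6]
opening: 0.0658
```

```bash
python3 -c "
from h import *
rel([.5765,.1364,.288],84.5)"
```

```text
t 24.6 tcp [0.5774 0.1365 0.2875] rot [179.7633  -0.0204  84.3761] F [ 1.3254  1.5932 -0.6002] open 65.8
now-axes mm [-0.1456 -0.9056 -0.4898] goal-axes mm [-0.1438 -0.9079 -0.486 ] turn [ 0.2367 -0.0201 -0.1239]
```

Gripped at 65.8 mm. Turn 43° clockwise.

arm_command(offset=[[0,0,0],[0,0,0],[0,0,0],[0,0,0],[0,0,0],[0,0,0],[0,0,0],[0,0,0],[0,0,0],[0,0,0]], turn=[[0,0,5],[0,0,6],[0,0,6],[0,0,6],[0,0,6],[0,0,6],[0,0,5],[0,0,3],[0,0,0],[0,0,0]], hand=[55,55,55,55,55,55,55,55,55,55])

```text
clock: 25.6
tcp_pos: [0.5774, 0.1364, 0.2875]
ee_rot: [179.9, -0.2, 39.7]
contact_force: [1.7, -0.9, -1.5]
opening: 0.0651
```

arm_command(offset=[[0,0,0],[0,0,0],[0,0,0],[0,0,0],[0,0,-10],[0,0,-30],[0,0,-40],[0,0,-40],[0,0,-30],[0,0,0]], turn=[[0,0,0],[0,0,0],[0,0,0],[0,0,0],[0,0,0],[0,0,0],[0,0,0],[0,0,0],[0,0,0],[0,0,0]], hand=[85,93,93,93,93,93,93,93,93,93])

```text
clock: 26.6
tcp_pos: [0.5761, 0.1364, 0.4469]
ee_rot: [179.9, -0.2, 40.0]
contact_force: [0.6, -0.0, 0.0]
opening: 0.0931
```

```bash
python3 -c "
from h import *
rel([.5765,-.08,.45],41.5)"
```

```text
t 26.6 tcp [0.5761 0.1364 0.4469] rot [179.8642  -0.1844  39.9554] F [ 0.5987 -0.0204  0.0396] open 93.1
now-axes mm [-138.6446  166.1686   -3.1312] goal-axes mm [-143.0836  162.3629   -3.0786] turn [ 0.1383 -0.1826 -1.5448]
```

arm_command(offset=[[20,-24,0],[26,-31,0],[26,-31,0],[26,-31,0],[26,-31,0],[10,-12,0],[0,0,0],[0,0,0],[0,0,0],[0,0,0]], turn=[[0,0,0],[0,0,0],[0,0,0],[0,0,0],[0,0,0],[0,0,0],[0,0,0],[0,0,0],[0,0,0],[0,0,0]], hand=[93,93,93,93,93,93,93,93,93,93])

```text
clock: 27.6
tcp_pos: [0.5756, 0.3479, 0.4477]
ee_rot: [179.8, -0.1, 39.7]
contact_force: [0.4, -0.6, 0.2]
opening: 0.0929
```

```bash
python3 - <<'E'
from h import *
rel([.5765,.1364,.288],41.5)
im,d,K,E=cam("top"); np.savez("t8.npz",im=im,d=d,K=K,E=E); dial(im,K,E)
u,v=283,201
a=cv2.resize(im[v-22:v+23,u-30:u+31],None,fx=12,fy=12,interpolation=cv2.INTER_CUBIC)
cv2.imwrite("pics/t8.png",a)
E
```

```text
t 27.6 tcp [0.5756 0.3479 0.4477] rot [179.7631  -0.1122  39.7255] F [ 0.3744 -0.6129  0.2434] open 92.9
now-axes mm [-134.7848  162.6348  160.142 ] goal-axes mm [-139.4642  159.053   159.732 ] turn [ 0.2386 -0.1086 -1.7747]
r 0.0295 dark angle 66.2 strength 33
r 0.026 dark angle 68.2 strength 60
r 0.02 dark angle 0.0 strength 0
r 0.016 dark angle 66.6 strength 9
r 0.012 dark angle 0.0 strength 0
```

View pics/t8.png

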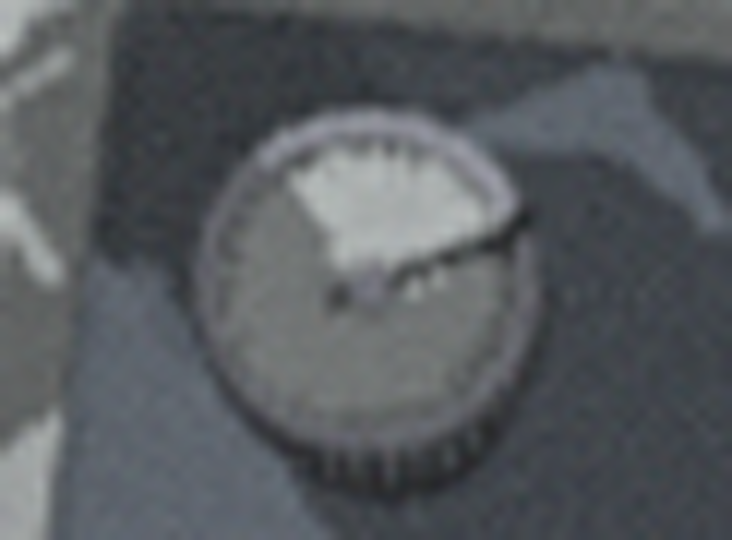

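The mark appears to meet the pointer tip at (490-520, 225-240), but the arm's shadow blurs it. I'll move the arm to the other side for a clean check.

arm_command(offset=[[-20,24,0],[-29,35,0],[-29,35,0],[-29,35,0],[-29,35,0],[-29,35,0],[-29,35,0],[-29,35,0],[-29,35,0],[-29,35,0]], turn=[[0,0,0],[0,0,0],[0,0,0],[0,0,0],[0,0,0],[0,0,0],[0,0,0],[0,0,0],[0,0,0],[0,0,0]], hand=[93,93,93,93,93,93,93,93,93,93])

```text
clock: 28.65
tcp_pos: [0.5719, -0.1116, 0.4506]
ee_rot: [179.6, -0.3, 39.6]
contact_force: [0.6, 0.5, -0.7]
opening: 0.0931
```

arm_command(offset=[[-29,35,0],[-29,35,0],[-29,35,0],[-10,12,0],[0,0,0],[0,0,0],[0,0,0],[0,0,0],[0,0,0],[0,0,0]], turn=[[0,0,0],[0,0,0],[0,0,0],[0,0,0],[0,0,0],[0,0,0],[0,0,0],[0,0,0],[0,0,0],[0,0,0]], hand=[93,93,93,93,93,93,93,93,93,93])

```text
clock: 29.65
tcp_pos: [0.5673, -0.2727, 0.4528]
ee_rot: [179.5, -0.4, 39.3]
contact_force: [-0.7, 0.1, 0.4]
opening: 0.0928
```

```bash
python3 - <<'E'
from h import *
rel([.5765,.1364,.288],41.5)
im,d,K,E=cam("top"); np.savez("t9.npz",im=im,d=d,K=K,E=E); dial(im,K,E)
u,v=283,201
a=cv2.resize(im[v-20:v+21,u-20:u+21],None,fx=14,fy=14,interpolation=cv2.INTER_CUBIC)
cv2.imwrite("pics/t9.png",a)
E
```

```text
t 29.65 tcp [ 0.5673 -0.2727  0.4528] rot [179.4708  -0.3775  39.252 ] F [-0.6548  0.1235  0.4097] open 92.8
now-axes mm [ 264.8855 -312.5549  163.6458] goal-axes mm [ 277.9724 -300.3577  164.7772] turn [ 0.5366 -0.367  -2.2497]
r 0.0295 dark angle 64.3 strength 94
r 0.026 dark angle 66.2 strength 95
r 0.02 dark angle 65.5 strength 95
r 0.016 dark angle 66.6 strength 237
r 0.012 dark angle 70.8 strength 166
```

View pics/t9.png

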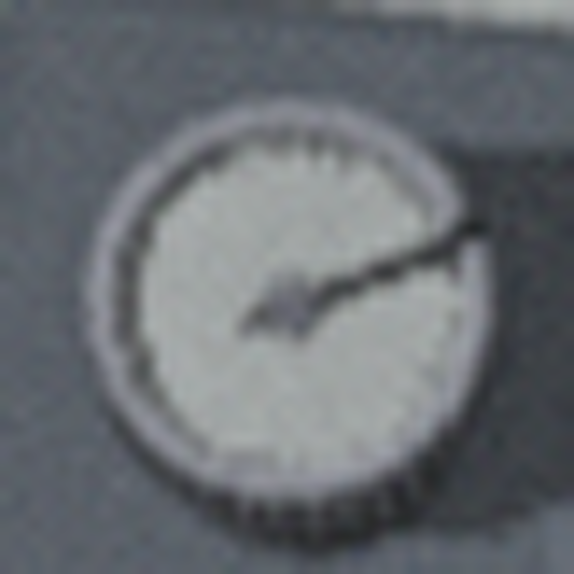

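The pointer and the zero mark form one line (crop 290,300 to 480,230). They lie within about 1–2° of each other, under 1 mm at the tip. The pointer hasn't moved, so the load is still on the scale. Handing in.

```bash
python3 -c "
from h import *
env.sign_off(); print(env.read_state()['clock'])"
```

```text
the job is handed in; nothing more can be done
the job is handed in; nothing more can be done
```

The scale is set up and the job was handed in at about 30 s on the robot's clock, with no verdict reported. I lifted the grey tray off its hook and set it on the platform. The pot is in the pan, and I turned the bezel about 45° clockwise so that its zero mark meets the pointer.

- **Dial:** the mark reads 64–66° and the pointer about 65.5–66.5°. That is about 1 mm or less apart at the tip, against the 2.5 mm limit. An earlier view was blurred by the arm's shadow, so I repeated the check with the arm clear.
- **Tray and pot:** the tray looked level, and its pan measured within about 2 mm of where I aimed. The pot looked upright and centred in the side view before I turned the bezel. I didn't picture it again afterwards, but the pointer had not moved.
- **Corrections on the way:** the tray first touched down 10 mm off along y, so I lifted it, shifted it and set it down again. The pot also drifted 10 mm on its way down, and I corrected that before it touched the pan.
- **Jar and knife:** the planned paths stayed clear of both. They looked untouched in the views, but I did not measure them at the end.

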